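Clear the blocked lane and load the slide box

TASK

The loading tray has three lanes for slide boxes: two hold a box, and a dropper bottle has been left standing in the third. First stand that bottle upright in the shallow reagent tray beside the one already there, then lay the loose slide box lengthways in the lane you freed, flat and fully home against the back stop, and let go. Leave everything else where it is.

Things in the scene. Friction and masses are not known exactly. Their poses are not given: they have to be found in the camera images.
- loading_tray: Fixed aluminium plate 112 (x) x 240 (y) x 6 mm; origin at the centre of its underside; deck (top of the plate) 6 mm above it. +x points to the back stop, a 6 mm thick wall along y, its inner face at x = +48 mm, its top 27 mm above the underside. Three lanes run along x, centred at y = +78, 0, -78 mm. Each lies between two low ribs (4.5 mm above the deck, 4 mm thick, 39 mm apart inside, from x = -40 to +46 mm); the lanes are open at the -x end and above.
- lane0 (a point): Point on the deck of the lane at the tray's y = +78 mm, below the centre of a slide box that is fully home; 42 mm before the back stop. Axes as the loading tray's (+x to the stop).
- lane1 (a point): The same for the middle lane (y = 0).
- lane2 (a point): The same for the lane at y = -78 mm.
- bottle_center (a point): Centre (41 mm above the underside) of the white squeeze dropper bottle that stands in one of the lanes; 82 mm tall, round body 25 mm across up to 52 mm from its underside, then a narrow nozzle 16 mm across; z up along the bottle. About 0.06 kg.
- reagent_tray: Fixed shallow steel tray, 76 (x) x 130 (y) mm outside, origin at the centre of its underside, floor 3 mm above that, walls 3 mm thick with their rim 14.5 mm high. The other dropper bottle stands in its -y half.
- stand_spot (a point): Point on the floor of the reagent tray in the middle of its free +y half (30 mm from the tray's centre); a good place for the bottle.
- box_center (a point): Centre (half-way up) of the loose slide box, a clear flat box 31 (x) x 83 (y) x 21 (z) mm lying on the worktop away from the trays; long axis y; about 0.08 kg. Either end may face the stop.
- box_a_center (a point): Centre of a slide box (same shape and axes) that already lies home in a lane. Leave it.
- box_b_center (a point): Centre of the other slide box (same shape and axes) that already lies home in a lane. Leave it.
- oil_center (a point): Centre (34 mm up) of the brown dropper bottle, 27 mm across, 67 mm tall, that stands in the reagent tray. Leave it.
- loupe: Black loupe, 37 mm across, 34 mm tall, on the worktop; origin at the centre of its underside. Leave it.
- stain_jar: Stain jar, 55 mm across, 84 mm tall; origin under its centre. Leave it.
- sample_cup: Screw-top sample cup, 58 mm across, 61 mm tall; origin under its centre. Leave it.

How it is judged:
By the outcome, as a careful person would: the job done as asked, in the order asked, and still so for the second after the job is handed in, with the robot touching nothing.
It also fails if it takes over 51 s, if anything falls off the work surface, if the arm or the gripper's body presses on something with over 40 N, if the wrist force passes 120 N, or if a joint passes its speed limit or range.

ROBOT

A 6-joint arm with a two-finger parallel gripper is mounted at the origin on the work surface; the furniture and walls round the work are solid. World frame = base frame: x ahead of the robot, y to its left, z up, the work surface at z = 0. Lengths are in m, angles in rad, forces in N, time in s.
With the tool pointing down it reaches from about 0.275 to 0.725 m from the base axis. Payload 15.9 kg.
Tool frame: the origin (TCP) lies at the very end of the fingers, on their centre line; the grasp point (between the pads) lies 19 mm behind it (env.tcp_to_grasp is the distance from the TCP to the grasp point, in m); z points along the fingers, y is the line along which they close (so a half turn about z gives the same grasp; the last joint's range is limited). The gripper opens to 85 mm and grips with 20 to 120 N. Pads are 22 mm wide; open, the fingers measure 114 mm over their backs; the gripper's body (76 mm by 85 mm) begins 54 mm behind the grasp point. The pads swing forward as they close: fully open they stand 13 mm farther back than shut.
Start: joints at [-1.238, 0.213, -0.034, 1.323, 0, 1.571], TCP at [0.163, -0.473, 0.231] pointing down, gripper open.
Joint ranges: [-2.98, 2.98], [-0.74, 1.72], [-1.14, 1.35], [-2.1, 2.04], [-1.57, 1.44], [-3.14, 3.14]. Speed limits (rad/s): [1.89, 1.89, 2.39, 2.57, 3.14, 3.14].

INTERFACE

Orientations are given as a unit quaternion [x, y, z, w].
In Python, from workcell import env, capture, camera_params, order gives the robot as it stands. The module is installed in compiled form; this text tells all that it offers.
- The arm moves only by the tool apply_moves, never from a script. Its argument "deltas" is a list of rows, each an object of numbers: "x", "y", "z": the shift along the world's x, y, z in m; "ax", "ay", "az": the turn, a rotation vector about the world's x, y, z in rad. A call has 1 to 10 rows; each row shifts and turns the commanded pose from where the row before left it; what a row does not reach is not made up. A row lasts 1/8 s, in which the tool goes at most 62.5 mm and 10.7 degrees, less where a joint would pass 70% of its speed; a pose out of reach is approached as far as the arm can. A call is refused whole if a number of a shift passes 0.0625 or a number of a turn 0.188, either way. A call with a gripper value outside its range is refused whole. "hand" is the opening, from 0 (shut) to 1 (fully open), set as the call begins (left out, the last holds). The fingers move at their own pace and stop on an object; "squeeze" is the grip in N (left out, the last holds). Time passes only in rows, so rows that do not move let the fingers close. It gives the time, the measured TCP pose, the force and the opening at its end, in the units of the state.
- env.get_obs(): the state, without advancing time (a new reading comes with each control period).
- capture(name): name is "side" or "top"; returns the picture (420x560x3 uint8, red, green, blue); there is no depth.
- camera_params(name): a dict with "fx", "fy", "cx", "cy" (pixels), "camera_from_world" (4x4, takes a point from world to camera coordinates). Camera axes: x right, y down, z forward; pixel columns grow to the right and rows downward; lengths in m; the calibration is good to about 2 mm. A picture is of the moment at which its call begins. camera_params takes no time and is no camera call.
- order.close_job(): hands the job in, once; it reports no verdict.
The state is a dict: "time_s": time; "joints": joint angles; "dq": joint speeds; "effort": joint torques, N m; "tool_pos": TCP position; "tool_rot": TCP orientation; "contact_force": force on the tool from outside, world axes, zero at the start; "ft_torque": the same for the moment, N m; "gripper_width": finger opening in m.
Only numpy, scipy, OpenCV 4.12 (cv2) and the standard library are available. Lean on these libraries where they do the work, as an engineer would, in place of code of your own. Each camera call takes 0.05 s, during which the arm holds its last target. There are 200 camera calls.

## Working session

There is one attempt and no reset: what is moved stays moved. The work goes in short steps, Python scripts to look and compute and a tool call to move; the robot and the scene stay as the last step left them, time stands still between calls to the robot, and variables do not carry over. Pictures are saved under pics/ and viewed, on a budget of 10 in all, crops included, one or two more only if the job needs it, and the job is handed in when it is done.

Besides the shell and the picture viewer there is one more tool, called after "Call:" as a command line: name --argument value ..., lists and objects as JSON in quotes. apply_moves: Moves the arm, as the interface text tells. Its arguments: {"type":"object","properties":{"deltas":{"type":"array","items":{"type":"object","properties":{"x":{"type":"number"},"y":{"type":"number"},"z":{"type":"number"},"ax":{"type":"number"},"ay":{"type":"number"},"az":{"type":"number"}}}},"hand":{"type":"number"},"squeeze":{"type":"number"}},"required":["deltas"]}

```bash
mkdir -p pics; python3 - <<'E'
from workcell import env,capture,camera_params
import cv2,numpy as np
for n in("top","side"):
    im=capture(n); cv2.imwrite(f"pics/{n}0.png",cv2.resize(im[:,:,::-1],(784,588),interpolation=cv2.INTER_CUBIC))
    p=camera_params(n); print(n,p["fx"],p["fy"],p["cx"],p["cy"],np.round(p["camera_from_world"],3).tolist())
print(env.get_obs())
E
```

```text
top 389.5120335105113 389.5120335105113 284.2141687104745 202.62952765234323 [[0.016, -1.0, 0.02, 0.009], [-0.989, -0.019, -0.148, 0.536], [0.149, -0.018, -0.989, 0.917], [0.0, 0.0, 0.0, 1.0]]
side 384.7308104239187 384.7308104239187 285.1885009148817 208.87916588129994 [[1.0, 0.018, 0.013, -0.548], [0.019, -0.419, -0.908, 0.051], [-0.011, 0.908, -0.419, 0.845], [0.0, 0.0, 0.0, 1.0]]
{'time_s': 0.1, 'joints': array([-1.23802906e+00,  2.13312883e-01, -3.49229066e-02,  1.32352854e+00,
       -1.04269643e-05,  1.57080856e+00]), 'dq': array([-8.12311457e-05, -7.56945495e-04,  4.16461988e-03, -1.28206893e-03,
       -1.89547362e-03, -4.43978948e-04]), 'effort': array([ 5.25797823e-04, -6.87251329e+01,  4.87802196e+01,  1.23993459e-02,
       -3.57405071e-06,  2.34344947e-05]), 'tool_pos': array([ 0.16323282, -0.47230029,  0.23089184]), 'tool_rot': array([ 9.86191043e-01,  1.65610968e-01, -8.53034359e-05, -4.76454469e-04]), 'contact_force': array([-0.07629925, -0.55842516,  0.15482294]), 'ft_torque': array([-0.00929414,  0.01528147, -0.02612474]), 'gripper_width': 0.08531499193755869}
```

View pics/top0.png

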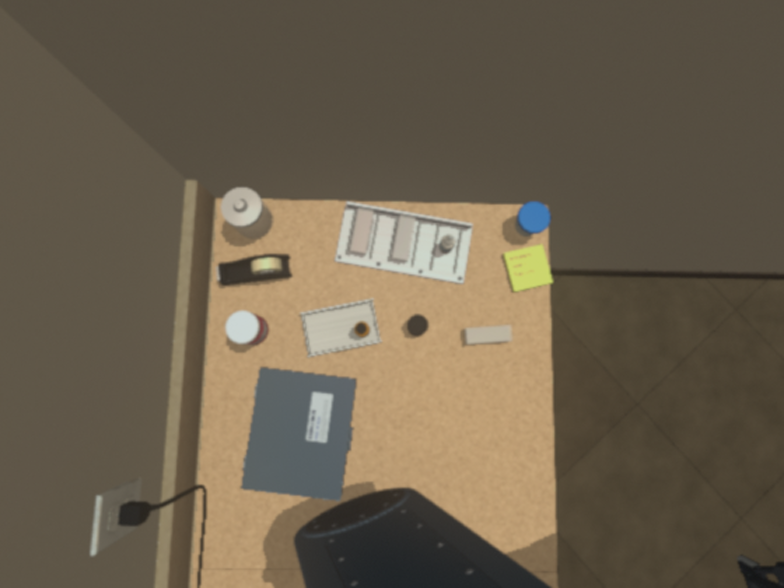

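View pics/side0.png

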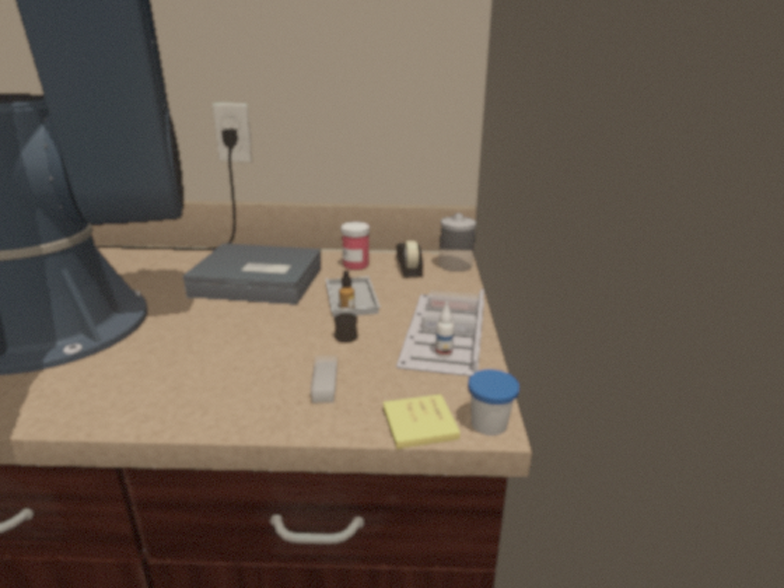

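The top view (1.4x) shows the loading tray with corners near (346,203), (472,222), (464,281), (336,258). The bottle is in its right lane at (447,242). The reagent tray is around (340,327), with the oil bottle at (361,328). The loose box is at (488,335) and the loupe at (418,325). The side view shows the white bottle upright at (445,335). Next I'll take an enlarged crop to measure from.

```bash
cat > h.py <<'E'
import numpy as np,cv2
from workcell import env,capture,camera_params
def ray(n,u,v):
    p=camera_params(n);T=np.array(p["camera_from_world"]);R=T[:3,:3]
    return -R.T@T[:3,3], R.T@np.array([(u-p["cx"])/p["fx"],(v-p["cy"])/p["fy"],1])
def at(n,u,v,z):
    c,d=ray(n,u,v); return c+d*(z-c[2])/d[2]
def proj(n,P):
    p=camera_params(n);T=np.array(p["camera_from_world"]);q=T[:3,:3]@np.array(P)+T[:3,3]
    return np.array([p["fx"]*q[0]/q[2]+p["cx"],p["fy"]*q[1]/q[2]+p["cy"]])
def crop(n,x0,y0,w,h,s,f):
    im=capture(n)[:,:,::-1][y0:y0+h,x0:x0+w]
    cv2.imwrite(f,cv2.resize(im,None,fx=s,fy=s,interpolation=cv2.INTER_CUBIC))
E
python3 -c "
from h import *
crop('top',205,138,175,125,4.5,'pics/c1.png')"
```

```text
(no output)
```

View pics/c1.png

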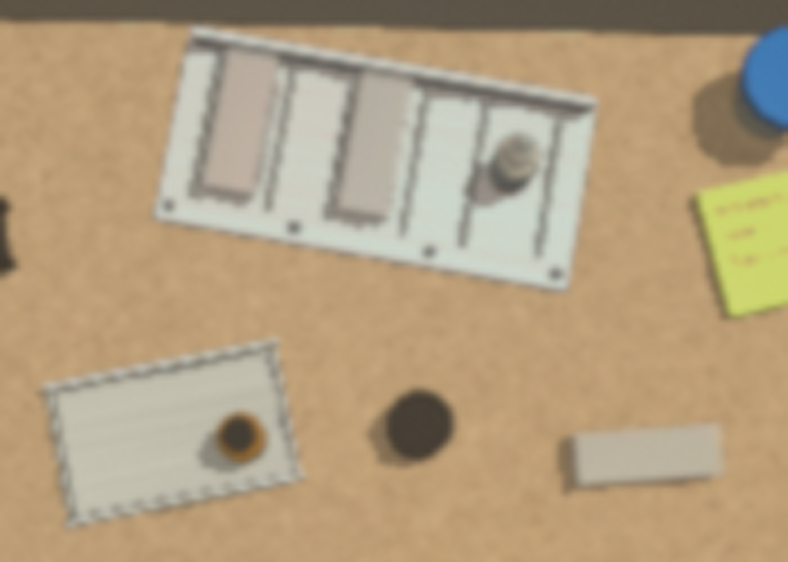

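Crop pixels (4.5x, offset 205,138):
- Tray front corners: (156,217) and (568,290). Stop top corners: (192,28) and (597,99).
- Reagent rim: (43,384), (275,342), (302,480), (70,524).
- Box top: (572,434), (718,425), (722,476), (577,487).
- Bottle nozzle top: about (520,146).

```bash
python3 - <<'E'
from h import *
c=lambda u,v,z:at('top',205+(u+.5)/4.5-.5,138+(v+.5)/4.5-.5,z)
r=lambda a:np.round(a,4)
def fit(model,meas):
    m=np.array(model);w=np.array(meas)[:,:2];mc=m.mean(0);wc=w.mean(0)
    U,S,Vt=np.linalg.svd((m-mc).T@(w-wc));D=np.diag([1,np.linalg.det(Vt.T@U.T)]);R=Vt.T@D@U.T
    t=wc-R@mc; return R,t,np.degrees(np.arctan2(R[1,0],R[0,0])),np.linalg.norm((m@R.T+t)-w,axis=1)
R,t,a,e=fit([(-.056,.12),(-.056,-.12),(.054,.12),(.054,-.12)],[c(156,217,.006),c(568,290,.006),c(192,28,.027),c(597,99,.027)])
print('tray',r(t),a,r(e))
for y in(.078,0,-.078):print('lane',r(R@[.006,y]+t))
R2,t2,a2,e2=fit([(.038,.065),(.038,-.065),(-.038,-.065),(-.038,.065)],[c(43,384,.0145),c(275,342,.0145),c(302,480,.0145),c(70,524,.0145)])
print('reag',r(t2),a2,r(e2),'spot',r(R2@[0,.03]+t2))
R3,t3,a3,e3=fit([(.0155,.0415),(.0155,-.0415),(-.0155,-.0415),(-.0155,.0415)],[c(572,434,.021),c(718,425,.021),c(722,476,.021),c(577,487,.021)])
print('box',r(t3),a3,r(e3))
print('oil',r(c(238,433,.067)),'nozzle top',r(c(520,147,.088)),'body bottom',r(c(512,180,.03)))
s=lambda u,v,z:at('side',(u+.5)/1.4-.5,(v+.5)/1.4-.5,z)
print('side nozzle',r(s(446,305,.088)),'base',r(s(445,356,.006)),'box', r(s(325,362,.021)))
E
```

```text
tray [0.6174 0.0078] -9.00913262148712 [0.0023 0.0018 0.004  0.0044]
lane [0.6355 0.0839]
lane [0.6233 0.0068]
lane [ 0.6111 -0.0702]
reag [0.46   0.1192] 11.838294223985226 [0.0019 0.0008 0.0014 0.0014] spot [0.4538 0.1486]
box [ 0.4511 -0.1427] 4.8184328392732425 [0.0014 0.0016 0.002  0.0015]
oil [0.4565 0.0806 0.067 ] nozzle top [ 0.6078 -0.0646  0.088 ] body bottom [ 0.6027 -0.0666  0.03  ]
side nozzle [ 0.611  -0.0804  0.088 ] base [ 0.6138 -0.0776  0.006 ] box [ 0.4503 -0.1237  0.021 ]
```

Estimates agree to about 5 mm (two views for the bottle). The bottle is at about (0.609, -0.067), local (3, -75) mm in lane 2. I'll move above it with the fingers along the lane.

Call:
apply_moves --deltas '[{"x": 0.0446, "y": 0.0405, "z": -0.008, "az": 0.108}, {"x": 0.0446, "y": 0.0405, "z": -0.008, "az": 0.108}, {"x": 0.0446, "y": 0.0405, "z": -0.008, "az": 0.108}, {"x": 0.0446, "y": 0.0405, "z": -0.008, "az": 0.108}, {"x": 0.0446, "y": 0.0405, "z": -0.008, "az": 0.108}, {"x": 0.0446, "y": 0.0405, "z": -0.008, "az": 0.108}, {"x": 0.0446, "y": 0.0405, "z": -0.008, "az": 0.108}, {"x": 0.0446, "y": 0.0405, "z": -0.008, "az": 0.108}, {"x": 0.0446, "y": 0.0405, "z": -0.008, "az": 0.108}, {"x": 0.0446, "y": 0.0405, "z": -0.008, "az": 0.108}]' --hand 1 --squeeze 25

```text
$.deltas[0]: bad value
```

Call:
apply_moves --deltas '[{}, {}, {}]'

```text
$.deltas[0]: bad value
```

```bash
python3 - <<'E'
from h import *
o=env.get_obs();print(o['tool_pos'],o['joints'])
a=capture('top')[:,:,::-1][120:260,230:410];b=capture('side')[:,:,::-1][170:310,230:410]
cv2.imwrite('pics/d1.png',cv2.resize(np.vstack([a,b]),None,fx=2.1*1.0,fy=2.1,interpolation=cv2.INTER_CUBIC))
E
```

```text
[ 0.16326029 -0.47233717  0.23094985] [-1.23801485e+00  2.13239141e-01 -3.48695631e-02  1.32349144e+00
  1.11598111e-05  1.57076981e+00]
```

View pics/d1.png

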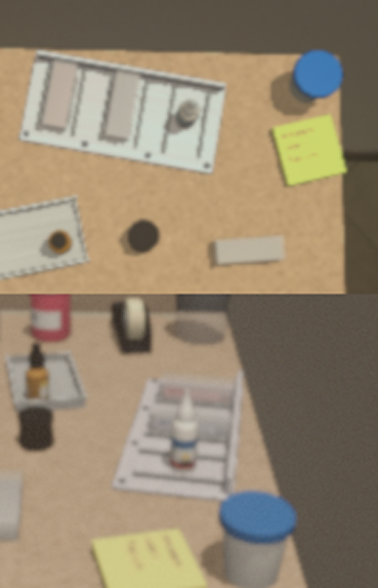

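The moves were refused, so the scene is unchanged. In this picture the bottle tip is at (185,392) and its base at (184,468). The row probably needs all six keys, so I'll retry that way.

Call:
apply_moves --deltas '[{"x": 0.0446, "y": 0.0405, "z": -0.008, "ax": 0, "ay": 0, "az": 0.108}, {"x": 0.0446, "y": 0.0405, "z": -0.008, "ax": 0, "ay": 0, "az": 0.108}, {"x": 0.0446, "y": 0.0405, "z": -0.008, "ax": 0, "ay": 0, "az": 0.108}, {"x": 0.0446, "y": 0.0405, "z": -0.008, "ax": 0, "ay": 0, "az": 0.108}, {"x": 0.0446, "y": 0.0405, "z": -0.008, "ax": 0, "ay": 0, "az": 0.108}, {"x": 0.0446, "y": 0.0405, "z": -0.008, "ax": 0, "ay": 0, "az": 0.108}, {"x": 0.0446, "y": 0.0405, "z": -0.008, "ax": 0, "ay": 0, "az": 0.108}, {"x": 0.0446, "y": 0.0405, "z": -0.008, "ax": 0, "ay": 0, "az": 0.108}, {"x": 0.0446, "y": 0.0405, "z": -0.008, "ax": 0, "ay": 0, "az": 0.108}, {"x": 0.0446, "y": 0.0405, "z": -0.008, "ax": 0, "ay": 0, "az": 0.108}]' --hand 1 --squeeze 25

```text
time_s: 1.5
tool_pos: [0.6106, -0.0659, 0.151]
tool_rot: [0.759, 0.651, -0.0, 0.0]
contact_force: [0.4, -1.8, 1.1]
gripper_width: 0.0857
```

```bash
python3 - <<'E'
from h import *
b=capture('side')[:,:,::-1][150:290,250:400]
cv2.imwrite('pics/e1.png',cv2.resize(b,None,fx=4,fy=4,interpolation=cv2.INTER_CUBIC))
f=lambda P:np.round((proj('side',P)-[250,150]+.5)*4-.5,1)
for z in(.151,.088,.006):print(z,f((.6106,-.0659,z)))
print(f((.609,-.067,.088)))
E
```

```text
0.151 [279.1 136.9]
0.088 [272.5 259.1]
0.006 [264.6 405.7]
[269.3 260. ]
```

View pics/e1.png

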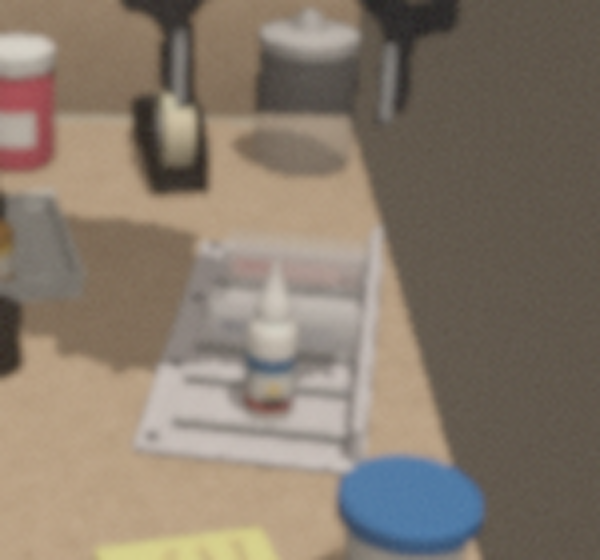

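The bottle tip is at (276,260), against (272.5,259) predicted under the TCP, and its base is at about (269,405). That is aligned to about 1 mm, so I'll descend and grip.

Call:
apply_moves --deltas '[{"x": 0, "y": 0, "z": -0.03, "ax": 0, "ay": 0, "az": 0}, {"x": 0, "y": 0, "z": -0.03, "ax": 0, "ay": 0, "az": 0}, {"x": 0, "y": 0, "z": -0.03, "ax": 0, "ay": 0, "az": 0}, {"x": 0, "y": 0, "z": -0.02, "ax": 0, "ay": 0, "az": 0}, {"x": 0, "y": 0, "z": -0.01, "ax": 0, "ay": 0, "az": 0}, {"x": 0, "y": 0, "z": 0, "ax": 0, "ay": 0, "az": 0}]'

```text
time_s: 2.3
tool_pos: [0.6091, -0.0676, 0.0311]
tool_rot: [0.761, 0.649, -0.0, -0.0]
contact_force: [0.9, -0.2, 0.1]
gripper_width: 0.0857
```

Call:
apply_moves --deltas '[{"x": 0, "y": 0, "z": 0, "ax": 0, "ay": 0, "az": 0}, {"x": 0, "y": 0, "z": 0, "ax": 0, "ay": 0, "az": 0}, {"x": 0, "y": 0, "z": 0, "ax": 0, "ay": 0, "az": 0}, {"x": 0, "y": 0, "z": 0, "ax": 0, "ay": 0, "az": 0}, {"x": 0, "y": 0, "z": 0, "ax": 0, "ay": 0, "az": 0}, {"x": 0, "y": 0, "z": 0, "ax": 0, "ay": 0, "az": 0}, {"x": 0, "y": 0, "z": 0, "ax": 0, "ay": 0, "az": 0}, {"x": 0, "y": 0, "z": 0, "ax": 0, "ay": 0, "az": 0}]' --hand 0 --squeeze 25

```text
time_s: 3.3
tool_pos: [0.6096, -0.0676, 0.0316]
tool_rot: [0.761, 0.649, 0.0, 0.0]
contact_force: [1.0, 0.2, 5.9]
gripper_width: 0.0242
```

Call:
apply_moves --deltas '[{"x": 0, "y": 0, "z": 0.02, "ax": 0, "ay": 0, "az": 0}, {"x": 0, "y": 0, "z": 0.03, "ax": 0, "ay": 0, "az": 0}, {"x": 0, "y": 0, "z": 0.03, "ax": 0, "ay": 0, "az": 0}, {"x": 0, "y": 0, "z": 0.02, "ax": 0, "ay": 0, "az": 0}]'

```text
time_s: 3.8
tool_pos: [0.6095, -0.0675, 0.1325]
tool_rot: [0.761, 0.649, 0.0, 0.0]
contact_force: [0.4, 0.6, -1.2]
gripper_width: 0.024
```

Call:
apply_moves --deltas '[{"x": -0.0175, "y": 0.024, "z": 0, "ax": 0, "ay": 0, "az": 0}, {"x": -0.0175, "y": 0.024, "z": 0, "ax": 0, "ay": 0, "az": 0}, {"x": -0.0175, "y": 0.024, "z": 0, "ax": 0, "ay": 0, "az": 0}, {"x": -0.0175, "y": 0.024, "z": 0, "ax": 0, "ay": 0, "az": 0}, {"x": -0.0175, "y": 0.024, "z": 0, "ax": 0, "ay": 0, "az": 0}, {"x": -0.0175, "y": 0.024, "z": 0, "ax": 0, "ay": 0, "az": 0}, {"x": -0.0175, "y": 0.024, "z": 0, "ax": 0, "ay": 0, "az": 0}, {"x": -0.0175, "y": 0.024, "z": 0, "ax": 0, "ay": 0, "az": 0}, {"x": -0.0155, "y": 0.024, "z": 0, "ax": 0, "ay": 0, "az": 0}, {"x": 0, "y": 0, "z": 0, "ax": 0, "ay": 0, "az": 0}]'

```text
time_s: 5.05
tool_pos: [0.4528, 0.1495, 0.1312]
tool_rot: [0.76, 0.65, -0.0, -0.0]
contact_force: [0.5, -0.2, 0.0]
gripper_width: 0.0242
```

Call:
apply_moves --deltas '[{"x": 0, "y": 0, "z": -0.02, "ax": 0, "ay": 0, "az": 0}, {"x": 0, "y": 0, "z": -0.02, "ax": 0, "ay": 0, "az": 0}, {"x": 0, "y": 0, "z": -0.02, "ax": 0, "ay": 0, "az": 0}, {"x": 0, "y": 0, "z": 0, "ax": 0, "ay": 0, "az": 0}, {"x": 0, "y": 0, "z": 0, "ax": 0, "ay": 0, "az": 0}]'

```text
time_s: 5.68
tool_pos: [0.4543, 0.1483, 0.0719]
tool_rot: [0.761, 0.649, 0.0, 0.0]
contact_force: [0.0, 0.4, -0.1]
gripper_width: 0.0238
```

```bash
python3 - <<'E'
from h import *
b=capture('side')[:,:,::-1][150:270,170:360]
cv2.imwrite('pics/f1.png',cv2.resize(b,None,fx=4,fy=4,interpolation=cv2.INTER_CUBIC))
f=lambda P:np.round((proj('side',P)-[170,150]+.5)*4-.5,1)
p=env.get_obs()['tool_pos'];print(p,env.get_obs()['contact_force'])
for z in(p[2],p[2]-.025):print(z,f((p[0],p[1],z)))
print('spot',f((.4538,.1486,.003)))
E
```

```text
[0.45442288 0.14839175 0.07208023] [ 0.61853721  0.35100518 -0.65900789]
0.07208022934293844 [316.  126.7]
0.047080229342938436 [317.1 164.5]
spot [318. 229.]
```

View pics/f1.png

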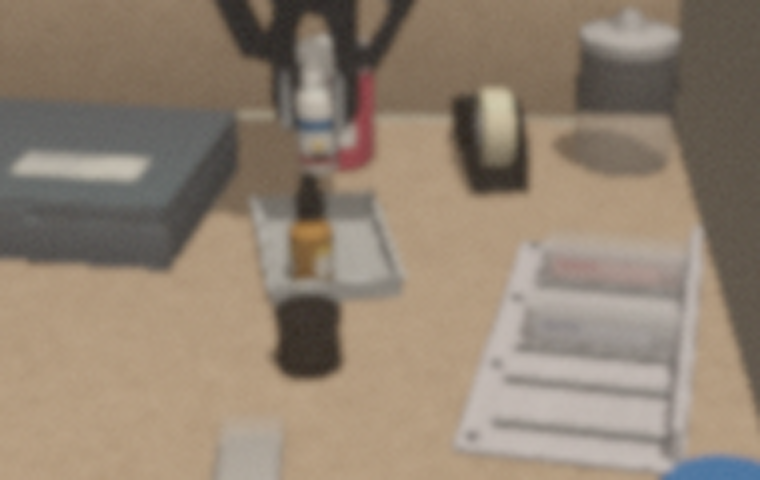

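The bottle hangs upright with its base at (319,168). That is above the spot at (318,229), which sits clear behind the oil bottle at (310,240). Lowering it.

Call:
apply_moves --deltas '[{"x": 0, "y": 0, "z": -0.02, "ax": 0, "ay": 0, "az": 0}, {"x": 0, "y": 0, "z": -0.015, "ax": 0, "ay": 0, "az": 0}, {"x": 0, "y": 0, "z": -0.005, "ax": 0, "ay": 0, "az": 0}, {"x": 0, "y": 0, "z": -0.0015, "ax": 0, "ay": 0, "az": 0}, {"x": 0, "y": 0, "z": 0, "ax": 0, "ay": 0, "az": 0}]'

```text
time_s: 6.35
tool_pos: [0.4541, 0.1485, 0.0302]
tool_rot: [0.761, 0.649, 0.0, 0.0]
contact_force: [-0.8, 0.1, -0.5]
gripper_width: 0.0241
```

Call:
apply_moves --deltas '[{"x": 0, "y": 0, "z": -0.001, "ax": 0, "ay": 0, "az": 0}, {"x": 0, "y": 0, "z": -0.001, "ax": 0, "ay": 0, "az": 0}, {"x": 0, "y": 0, "z": 0, "ax": 0, "ay": 0, "az": 0}]'

```text
time_s: 6.72
tool_pos: [0.4544, 0.1486, 0.0283]
tool_rot: [0.761, 0.649, 0.001, 0.0]
contact_force: [-0.3, 0.1, 6.5]
gripper_width: 0.0242
```

Contact reads 6.5 N upward, so it is on the floor. Releasing and rising.

Call:
apply_moves --deltas '[{"x": 0, "y": 0, "z": 0, "ax": 0, "ay": 0, "az": 0}, {"x": 0, "y": 0, "z": 0, "ax": 0, "ay": 0, "az": 0}, {"x": 0, "y": 0, "z": 0, "ax": 0, "ay": 0, "az": 0}, {"x": 0, "y": 0, "z": 0, "ax": 0, "ay": 0, "az": 0}, {"x": 0, "y": 0, "z": 0, "ax": 0, "ay": 0, "az": 0}, {"x": 0, "y": 0, "z": 0, "ax": 0, "ay": 0, "az": 0}]' --hand 0.7

```text
time_s: 7.48
tool_pos: [0.4538, 0.1485, 0.0278]
tool_rot: [0.761, 0.649, -0.0, -0.0]
contact_force: [0.4, -0.2, -0.1]
gripper_width: 0.0599
```

Call:
apply_moves --deltas '[{"x": 0, "y": 0, "z": 0.02, "ax": 0, "ay": 0, "az": 0}, {"x": 0, "y": 0, "z": 0.03, "ax": 0, "ay": 0, "az": 0}, {"x": 0, "y": 0, "z": 0.04, "ax": 0, "ay": 0, "az": 0}, {"x": 0, "y": 0, "z": 0.03, "ax": 0, "ay": 0, "az": 0}]'

```text
time_s: 7.98
tool_pos: [0.4541, 0.1485, 0.1494]
tool_rot: [0.761, 0.649, 0.0, 0.0]
contact_force: [-0.2, -0.1, 0.5]
gripper_width: 0.06
```

Call:
apply_moves --deltas '[{"x": -0.0004, "y": -0.0364, "z": 0, "ax": 0, "ay": 0, "az": 0.03}, {"x": -0.0004, "y": -0.0364, "z": 0, "ax": 0, "ay": 0, "az": 0.03}, {"x": -0.0004, "y": -0.0364, "z": 0, "ax": 0, "ay": 0, "az": 0.03}, {"x": -0.0004, "y": -0.0364, "z": 0, "ax": 0, "ay": 0, "az": 0.03}, {"x": -0.0004, "y": -0.0364, "z": 0, "ax": 0, "ay": 0, "az": 0.03}, {"x": -0.0004, "y": -0.0364, "z": 0, "ax": 0, "ay": 0, "az": 0.03}, {"x": -0.0004, "y": -0.0364, "z": 0, "ax": 0, "ay": 0, "az": 0.03}, {"x": -0.0004, "y": -0.0364, "z": 0, "ax": 0, "ay": 0, "az": 0.03}, {"x": 0, "y": 0, "z": -0.03, "ax": 0, "ay": 0, "az": 0}, {"x": 0, "y": 0, "z": -0.03, "ax": 0, "ay": 0, "az": 0}]' --hand 0.8

```text
time_s: 9.22
tool_pos: [0.4508, -0.1433, 0.0872]
tool_rot: [0.678, 0.735, 0.0, 0.0]
contact_force: [0.6, -0.0, 0.2]
gripper_width: 0.0686
```

Call:
apply_moves --deltas '[{"x": 0, "y": 0, "z": -0.02, "ax": 0, "ay": 0, "az": 0}, {"x": 0, "y": 0, "z": 0, "ax": 0, "ay": 0, "az": 0}, {"x": 0, "y": 0, "z": 0, "ax": 0, "ay": 0, "az": 0}]'

```text
time_s: 9.6
tool_pos: [0.4511, -0.1429, 0.0686]
tool_rot: [0.678, 0.736, 0.0, 0.0]
contact_force: [0.5, 0.2, 0.5]
gripper_width: 0.0681
```

```bash
python3 - <<'E'
from h import *
b=capture('side')[:,:,::-1][160:300,170:360]
cv2.imwrite('pics/g1.png',cv2.resize(b,None,fx=4,fy=4,interpolation=cv2.INTER_CUBIC))
f=lambda P:np.round((proj('side',P)-[170,160]+.5)*4-.5,1)
p=env.get_obs()['tool_pos'];print(p)
print('tcp',f(p))
a=np.radians(4.8);R=np.array([[np.cos(a),-np.sin(a)],[np.sin(a),np.cos(a)]])
for m in[(.0155,.0415),(.0155,-.0415),(-.0155,-.0415),(-.0155,.0415)]:
    q=R@m+[.451,-.1427];print(f((*q,.021)),f((*q,0)))
E
```

```text
[ 0.45126914 -0.14291681  0.06878321]
tcp [240.7 326.3]
[282.9 369.4] [284.4 406.5]
[275.3 469.3] [277.1 509.3]
[203.  471.3] [205.7 511.3]
[217.9 370.9] [220.3 408.1]
```

View pics/g1.png

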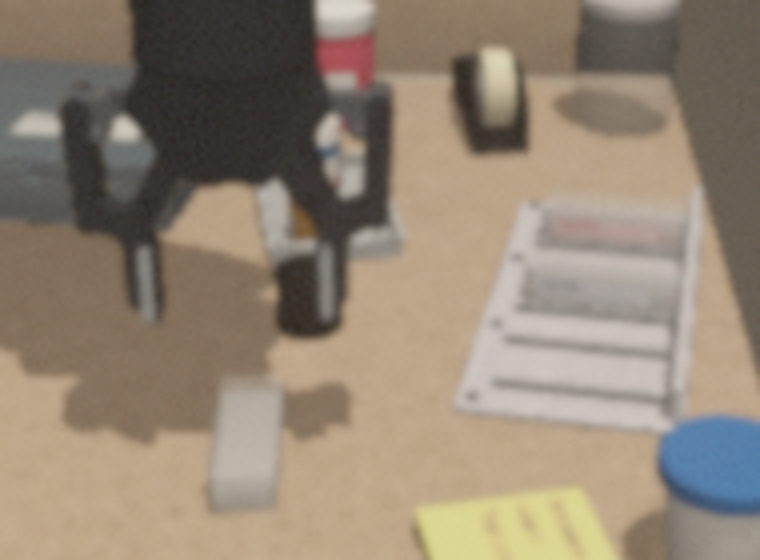

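The box (back top edge ~(222,376)–(284,380), front bottom ~(211,511)–(275,507)) agrees with prediction to 1–3 mm. The white bottle's blue band shows at (328,152), partly hidden behind the gripper. Now down to grip.

Call:
apply_moves --deltas '[{"x": 0.001, "y": -0.002, "z": -0.03, "ax": 0, "ay": 0, "az": 0}, {"x": 0, "y": 0, "z": -0.02, "ax": 0, "ay": 0, "az": 0}, {"x": 0, "y": 0, "z": -0.008, "ax": 0, "ay": 0, "az": 0}, {"x": 0, "y": 0, "z": -0.002, "ax": 0, "ay": 0, "az": 0}, {"x": 0, "y": 0, "z": 0, "ax": 0, "ay": 0, "az": 0}]'

```text
time_s: 10.28
tool_pos: [0.4521, -0.1449, 0.0085]
tool_rot: [0.678, 0.736, 0.0, 0.0]
contact_force: [-0.3, 0.7, -0.8]
gripper_width: 0.0683
```

Call:
apply_moves --deltas '[{"x": 0, "y": 0, "z": 0, "ax": 0, "ay": 0, "az": 0}, {"x": 0, "y": 0, "z": 0, "ax": 0, "ay": 0, "az": 0}, {"x": 0, "y": 0, "z": 0, "ax": 0, "ay": 0, "az": 0}, {"x": 0, "y": 0, "z": 0, "ax": 0, "ay": 0, "az": 0}, {"x": 0, "y": 0, "z": 0, "ax": 0, "ay": 0, "az": 0}, {"x": 0, "y": 0, "z": 0, "ax": 0, "ay": 0, "az": 0}, {"x": 0, "y": 0, "z": 0, "ax": 0, "ay": 0, "az": 0}]' --hand 0 --squeeze 30

```text
time_s: 11.15
tool_pos: [0.4519, -0.1449, 0.0083]
tool_rot: [0.678, 0.735, 0.0, 0.0]
contact_force: [-2.0, 0.1, 8.0]
gripper_width: 0.0294
```

Call:
apply_moves --deltas '[{"x": 0, "y": 0, "z": 0.02, "ax": 0, "ay": 0, "az": 0}, {"x": 0, "y": 0, "z": 0.03, "ax": 0, "ay": 0, "az": 0}, {"x": 0, "y": 0, "z": 0.03, "ax": 0, "ay": 0, "az": 0}, {"x": 0, "y": 0, "z": 0, "ax": 0, "ay": 0, "az": 0}]'

```text
time_s: 11.65
tool_pos: [0.453, -0.1452, 0.0897]
tool_rot: [0.678, 0.735, 0.001, 0.002]
contact_force: [-0.2, 0.4, -0.4]
gripper_width: 0.0291
```

```bash
python3 - <<'E'
from h import *
o=env.get_obs();print(o['joints'],o['gripper_width'])
E
```

```text
[-3.10146677e-01  2.36605921e-01 -3.73701863e-01  9.56868986e-01
  1.03187339e-05  1.17864450e+00] 0.029103681893524014
```

Call:
apply_moves --deltas '[{"x": 0.0164, "y": 0.0085, "z": 0, "ax": 0, "ay": 0, "az": 0.148}, {"x": 0.0164, "y": 0.0085, "z": 0, "ax": 0, "ay": 0, "az": 0.148}, {"x": 0.0164, "y": 0.0085, "z": 0, "ax": 0, "ay": 0, "az": 0.148}, {"x": 0.0164, "y": 0.0085, "z": 0, "ax": 0, "ay": 0, "az": 0.148}, {"x": 0.0164, "y": 0.0085, "z": 0, "ax": 0, "ay": 0, "az": 0.148}, {"x": 0.0164, "y": 0.0085, "z": 0, "ax": 0, "ay": 0, "az": 0.148}, {"x": 0.0164, "y": 0.0085, "z": 0, "ax": 0, "ay": 0, "az": 0.148}, {"x": 0.0164, "y": 0.0085, "z": 0, "ax": 0, "ay": 0, "az": 0.148}, {"x": 0.0164, "y": 0.0085, "z": 0, "ax": 0, "ay": 0, "az": 0.148}, {"x": 0, "y": 0, "z": 0, "ax": 0, "ay": 0, "az": 0}]'

```text
time_s: 12.9
tool_pos: [0.5993, -0.0677, 0.0866]
tool_rot: [0.078, 0.997, 0.0, -0.001]
contact_force: [-0.0, 1.0, -1.5]
gripper_width: 0.0292
```

Call:
apply_moves --deltas '[{"x": 0, "y": 0, "z": -0.03, "ax": 0, "ay": 0, "az": 0}, {"x": 0, "y": 0, "z": -0.015, "ax": 0, "ay": 0, "az": 0}, {"x": 0, "y": 0, "z": 0, "ax": 0, "ay": 0, "az": 0}, {"x": 0, "y": 0, "z": 0, "ax": 0, "ay": 0, "az": 0}]'

```text
time_s: 13.4
tool_pos: [0.5995, -0.0684, 0.0436]
tool_rot: [0.079, 0.997, -0.0, 0.0]
contact_force: [0.1, -0.9, -1.2]
gripper_width: 0.0288
```

```bash
python3 - <<'E'
from h import *
s=capture('side')[:,:,::-1][195:295,250:370];t=capture('top')[:,:,::-1][130:230,210:370]
cv2.imwrite('pics/h1.png',cv2.resize(np.hstack([s,t]),None,fx=2.85,fy=2.85,interpolation=cv2.INTER_CUBIC))
cv2.imwrite('pics/h1.png',cv2.resize(s,None,fx=6,fy=6,interpolation=cv2.INTER_CUBIC))
o=env.get_obs();p=o['tool_pos'];q=o['tool_rot'];print(p,np.degrees(2*np.arctan2(q[1],q[0]))-90,o['joints'])
f=lambda P:np.round((proj('side',P)-[250,195]+.5)*6-.5,1)
def L(x,y,z):
    a=np.radians(-9);w=np.array([[np.cos(a),-np.sin(a)],[np.sin(a),np.cos(a)]])@[x,y]+[.6174,.0078];return f((*w,z))
for m in[(-.056,-.12,.006),(.054,-.12,.027),(.048,-.12,.006),(-.04,-.0595,.0105),(-.04,-.0995,.0105),(.046,-.0995,.0105),(-.0475,-.0935,p[2]-.0083),(.0355,-.0935,p[2]-.0083),(.0355,-.0935,p[2]+.0127)]:print(m,L(*m))
E
```

```text
[ 0.59978723 -0.06838036  0.04375682] 80.98874960639972 [-1.13518259e-01  5.18572095e-01 -7.96210929e-02  9.71195962e-01
  1.33916414e-06  4.37577314e-02]
(-0.056, -0.12, 0.006) [194.4 392.6]
(0.054, -0.12, 0.027) [542.6 372.1]
(0.048, -0.12, 0.006) [518.6 427.1]
(-0.04, -0.0595, 0.0105) [272.2 293.1]
(-0.04, -0.0995, 0.0105) [253.8 352.9]
(0.046, -0.0995, 0.0105) [516.9 380.2]
(-0.0475, -0.0935, np.float64(0.035456816285422056)) [235.6 275.5]
(0.0355, -0.0935, np.float64(0.035456816285422056)) [490.4 300.6]
(0.0355, -0.0935, np.float64(0.056456816285422054)) [494.5 243.1]
```

View pics/h1.png

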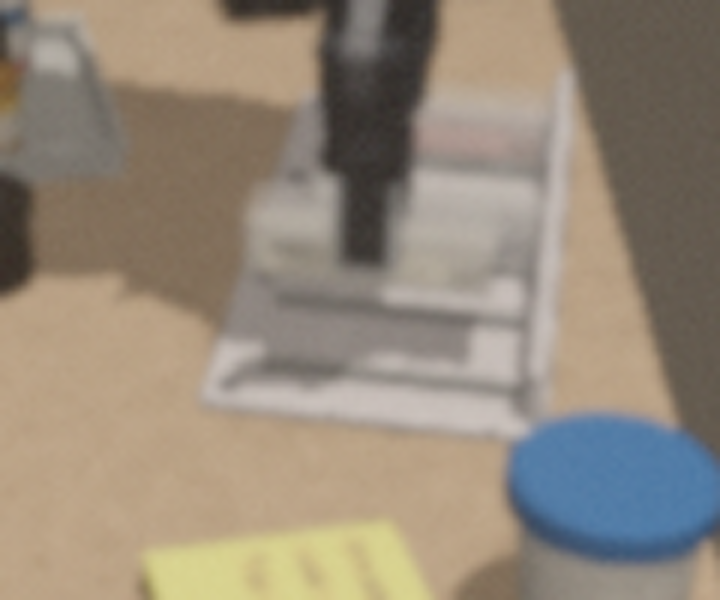

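The lane 2 ribs show as dark lines from (278,297) to (520,320) and (265,360) to (525,388), within 1–2 mm of prediction across the lane. The box is parallel above the lane and about 2–3 mm further from the stop than expected, which the push will take up. Lowering now while watching for early contact.

Call:
apply_moves --deltas '[{"x": 0, "y": 0, "z": -0.015, "ax": 0, "ay": 0, "az": 0}, {"x": 0, "y": 0, "z": -0.008, "ax": 0, "ay": 0, "az": 0}, {"x": 0, "y": 0, "z": -0.003, "ax": 0, "ay": 0, "az": 0}, {"x": 0, "y": 0, "z": -0.0015, "ax": 0, "ay": 0, "az": 0}, {"x": 0, "y": 0, "z": 0, "ax": 0, "ay": 0, "az": 0}]'

```text
time_s: 14.12
tool_pos: [0.5993, -0.0683, 0.0154]
tool_rot: [0.078, 0.997, -0.0, 0.0]
contact_force: [0.8, 0.6, -1.4]
gripper_width: 0.0295
```

Call:
apply_moves --deltas '[{"x": 0, "y": 0, "z": -0.001, "ax": 0, "ay": 0, "az": 0}, {"x": 0, "y": 0, "z": -0.0005, "ax": 0, "ay": 0, "az": 0}, {"x": 0, "y": 0, "z": 0, "ax": 0, "ay": 0, "az": 0}]'

```text
time_s: 14.5
tool_pos: [0.5995, -0.0683, 0.0143]
tool_rot: [0.078, 0.997, 0.0, 0.0]
contact_force: [-1.9, -0.1, 5.2]
gripper_width: 0.0295
```

Contact came exactly at deck height, so the box is down between the ribs. Sliding toward the stop.

Call:
apply_moves --deltas '[{"x": 0.003, "y": -0.0005, "z": 0, "ax": 0, "ay": 0, "az": 0}, {"x": 0.003, "y": -0.0005, "z": 0, "ax": 0, "ay": 0, "az": 0}, {"x": 0.002, "y": -0.0003, "z": 0, "ax": 0, "ay": 0, "az": 0}, {"x": 0, "y": 0, "z": 0, "ax": 0, "ay": 0, "az": 0}]'

```text
time_s: 15.0
tool_pos: [0.6071, -0.0695, 0.0143]
tool_rot: [0.078, 0.997, 0.0, -0.0]
contact_force: [-4.7, -0.1, 7.9]
gripper_width: 0.0289
```

Call:
apply_moves --deltas '[{"x": 0.001, "y": -0.0002, "z": 0, "ax": 0, "ay": 0, "az": 0}, {"x": 0.001, "y": -0.0002, "z": 0, "ax": 0, "ay": 0, "az": 0}, {"x": 0, "y": 0, "z": 0, "ax": 0, "ay": 0, "az": 0}]'

```text
time_s: 15.38
tool_pos: [0.6089, -0.0698, 0.0143]
tool_rot: [0.078, 0.997, 0.0, -0.0]
contact_force: [-5.5, 0.9, 9.0]
gripper_width: 0.0291
```

Call:
apply_moves --deltas '[{"x": 0.001, "y": -0.0002, "z": 0, "ax": 0, "ay": 0, "az": 0}, {"x": 0.001, "y": -0.0002, "z": 0, "ax": 0, "ay": 0, "az": 0}, {"x": 0, "y": 0, "z": 0, "ax": 0, "ay": 0, "az": 0}]'

```text
time_s: 15.75
tool_pos: [0.611, -0.0703, 0.0143]
tool_rot: [0.078, 0.997, 0.0, -0.0]
contact_force: [-5.0, 0.8, 9.2]
gripper_width: 0.0292
```

Call:
apply_moves --deltas '[{"x": 0.001, "y": -0.0002, "z": 0, "ax": 0, "ay": 0, "az": 0}, {"x": 0, "y": 0, "z": 0, "ax": 0, "ay": 0, "az": 0}]'

```text
time_s: 16.0
tool_pos: [0.6116, -0.0704, 0.0143]
tool_rot: [0.078, 0.997, 0.0, -0.0]
contact_force: [-9.0, 2.2, 11.2]
gripper_width: 0.0291
```

Call:
apply_moves --deltas '[{"x": 0.001, "y": -0.0002, "z": 0, "ax": 0, "ay": 0, "az": 0}, {"x": 0, "y": 0, "z": 0, "ax": 0, "ay": 0, "az": 0}]'

```text
time_s: 16.25
tool_pos: [0.6116, -0.0704, 0.0143]
tool_rot: [0.078, 0.997, 0.0, -0.001]
contact_force: [-16.6, 2.9, 18.0]
gripper_width: 0.0295
```

The box stopped at x = 0.6116 (expected home 0.611) and the force rose to 17 N, so it is against the stop. Releasing gently.

Call:
apply_moves --deltas '[{"x": 0, "y": 0, "z": 0, "ax": 0, "ay": 0, "az": 0}, {"x": 0, "y": 0, "z": 0, "ax": 0, "ay": 0, "az": 0}, {"x": 0, "y": 0, "z": 0, "ax": 0, "ay": 0, "az": 0}, {"x": 0, "y": 0, "z": 0, "ax": 0, "ay": 0, "az": 0}, {"x": 0, "y": 0, "z": 0, "ax": 0, "ay": 0, "az": 0}]' --hand 0.55

```text
time_s: 16.88
tool_pos: [0.6133, -0.0708, 0.0138]
tool_rot: [0.078, 0.997, -0.0, 0.0]
contact_force: [-0.5, -0.3, -0.5]
gripper_width: 0.0467
```

Call:
apply_moves --deltas '[{"x": 0, "y": 0, "z": 0.01, "ax": 0, "ay": 0, "az": 0}, {"x": 0, "y": 0, "z": 0.03, "ax": 0, "ay": 0, "az": 0}, {"x": 0, "y": 0, "z": 0.05, "ax": 0, "ay": 0, "az": 0}, {"x": 0, "y": 0, "z": 0.05, "ax": 0, "ay": 0, "az": 0}, {"x": -0.04, "y": 0, "z": 0.04, "ax": 0, "ay": 0, "az": 0}, {"x": -0.05, "y": -0.04, "z": 0.02, "ax": 0, "ay": 0, "az": 0}, {"x": -0.05, "y": -0.05, "z": 0, "ax": 0, "ay": 0, "az": 0}, {"x": -0.05, "y": -0.06, "z": 0, "ax": 0, "ay": 0, "az": 0}, {"x": -0.05, "y": -0.06, "z": 0, "ax": 0, "ay": 0, "az": 0}, {"x": 0, "y": -0.06, "z": 0, "ax": 0, "ay": 0, "az": 0}]'

```text
time_s: 18.12
tool_pos: [0.4001, -0.3092, 0.214]
tool_rot: [0.079, 0.997, -0.0, 0.001]
contact_force: [1.6, -0.3, 0.4]
gripper_width: 0.0468
```

```bash
python3 -c "
from h import *
o=env.get_obs();print(o['tool_pos'],o['contact_force'])
crop('top',205,138,175,125,4.5,'pics/i1.png');crop('side',215,165,150,120,5,'pics/i2.png')"
```

```text
[ 0.40014585 -0.3091676   0.21400538] [ 1.64908628 -0.26056078  0.43147173]
```

View pics/i1.png

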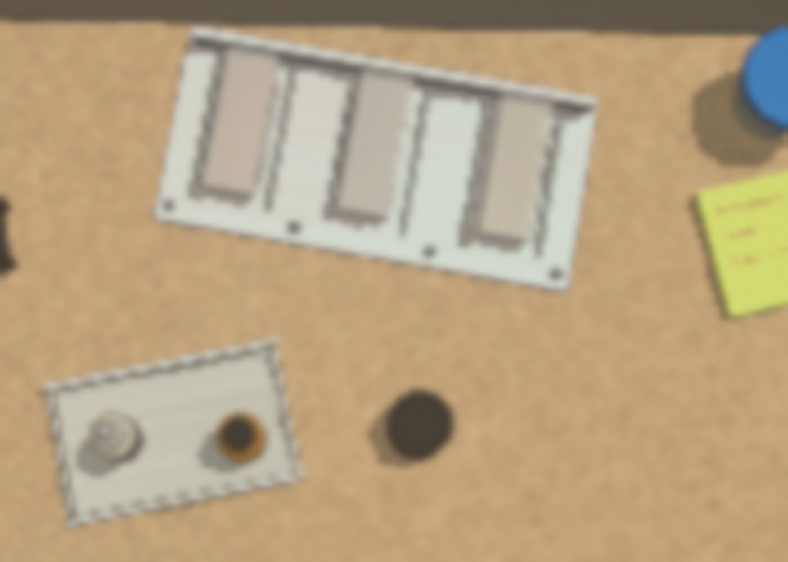

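View pics/i2.png

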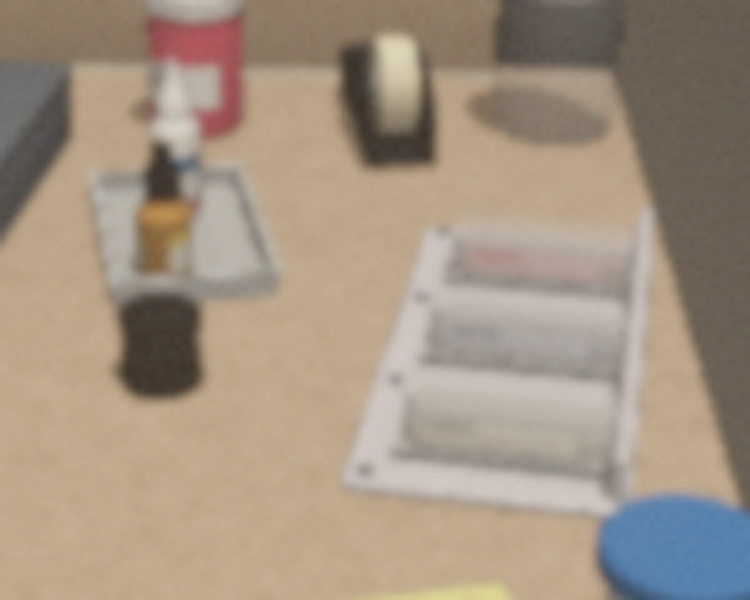

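The top view shows the new box in lane 2, parallel to its neighbours. The three front ends, at about (203,190), (340,213) and (478,238), are evenly spaced along the tray's slope, so it is home and flat. The white bottle stands upright at (113,437) beside the oil bottle at (240,437). Everything else is unmoved in both views.

```bash
python3 -c "
from workcell import order
print(order.close_job())"
```

```text
the job is handed in; nothing more can be done
None
```

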